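Run two tin toys down the shop's demonstration track into their own bays

ROBOT

A 6-joint arm with a two-finger parallel gripper is mounted at the origin on the work surface. World frame = base frame: x ahead of the robot, y to its left, z up, the work surface at z = 0. Lengths are in m, angles in rad, forces in N, time in s.
With the tool pointing down it reaches from about 0.225 to 0.875 m from the base axis. Payload 3.4 kg.
Tool frame: the origin (TCP) lies at the very end of the fingers, on their centre line; the grasp point (between the pads) lies 19 mm behind it (manip.hold_point_z is the distance from the TCP to the grasp point, in m); z points along the fingers, y is the line along which they close (so a half turn about z gives the same grasp; the last joint's range is limited). The gripper opens to 85 mm and grips with 20 to 120 N. Pads are 22 mm wide; open, the fingers measure 114 mm over their backs; the gripper's body (76 mm by 85 mm) begins 54 mm behind the grasp point. The pads swing forward as they close: fully open they stand 13 mm farther back than shut.
Start: joints at [1.082, 0.276, 1.505, -0, 1.361, -0.121], TCP at [0.207, 0.537, 0.231] pointing down, gripper open.
Joint ranges: [-2.89, 2.89], [-0.75, 2.08], [0.22, 2.7], [-1.18, 4.32], [0.11, 2.71], [-2.7, 2.7]. Speed limits (rad/s): [2.57, 2.57, 3.14, 3.14, 3.14, 3.14].

INTERFACE

Orientations are given as a unit quaternion [w, x, y, z].
In Python, from rig import readout, viewer, order, manip gives the robot as it stands. The module is installed in compiled form; this text tells all that it offers.
- The arm moves only by the tool send_rows, never from a script. Its arguments are lists of equal length, an entry for each row: "xyz": the shift along the world's x, y, z in m, a list of three; "delta_rot": the turn, a rotation vector about the world's x, y, z in degrees, a list of three. In form: {"xyz": [[tx, ty, tz], ...], "delta_rot": [[wx, wy, wz], ...]}. A call has 1 to 12 rows; each row shifts and turns the commanded pose from where the row before left it; what a row does not reach is not made up. A row lasts 1/10 s, in which the tool goes at most 50 mm and 8.59 degrees, less where a joint would pass 70% of its speed; a pose out of reach is approached as far as the arm can. A call with a gripper value outside its range is refused whole. "gripper" is the finger opening in m, from 0 to 0.0854, set as the call begins (left out, the last holds). The fingers move at their own pace and stop on an object; "force" is the grip in N (left out, the last holds). Time passes only in rows, so rows that do not move let the fingers close. It gives the time, the measured TCP pose, the force, the opening and the grip force at its end, in the units of the state.
- readout.get_state(): the state, without advancing time (a new reading comes with each control period).
- viewer.get_image(name): name is "scene" or "side" or "wrist"; returns a dict with "color" (420x560x3 uint8, red, green, blue), "depth" (420x560 float32, m along the optical axis (not along the pixel's ray), 0 where there is no reading), "K" (3x3 intrinsics, pixels), "dist" ([k1, k2, p1, p2, k3] as OpenCV has them; the pictures are not rectified), "camera_from_world" (4x4, takes a point from world to camera coordinates). Camera axes: x right, y up, looking along -z (the intrinsics and any distortion apply to the point x, -y, -z); pixel columns grow to the right and rows downward; lengths in m; the calibration is good to about 2 mm. A picture is of the moment at which its call begins.
- order.sign_off(): hands the job in; it is judged then, once.
The state is a dict: "clock": time; "qpos": joint angles; "qd": joint speeds; "effort": joint torques, N m; "position": TCP position; "ee_rot": TCP orientation; "contact_force": force on the tool from outside, world axes, zero at the start; "moment": the same for the moment, N m; "width": finger opening in m; "gripper_force": force on a finger pad.
Only numpy, scipy, OpenCV 4.12 (cv2) and the standard library are available. Lean on these libraries where they do the work, as an engineer would, in place of code of your own. Each camera call takes 0.05 s, during which the arm holds its last target. There are 200 camera calls.

TASK

Run the two tin toys down the demonstration track so that the yellow racing car parks in the bay with the green flag and the brown dachshund in the bay with the red flag. Before each run push the chrome lever over towards that toy's bay until you feel it fully home against its stop, without forcing it, then push the toy along the start deck over the brink and let it roll down by itself. Keep off the ramp, its swinging blade and any toy under way, and leave the flags, key and drum as they stand.

Things in the scene. Friction and masses are not known exactly. Their poses are not given: they have to be found in the camera images.
- track: Wooden demonstration track, fixed. Origin: on the counter under the middle of the brink (edge between start deck and ramp); x downhill, y to the counter's far side (away from the robot), z up. Start deck: level, top at z = 125 mm, x from -420 mm to 0, red rails 15 mm high, 8 mm thick, 66 mm apart inside, rear end open. Both toys queue on it between the rails, facing downhill, with 80 to 140 mm between them.
- ramp: The run below the brink: a board falling 15 degrees with red walls 28 mm high. Origin: middle of the brink, x down the slope. 100 mm straight, then a fork into two lanes 17 degrees off to +y (far) and -y (near), each with an end stop. A blue blade hinged at the fork's nose (x = 237 mm), pointing uphill, is swung by the lever and steers a toy well only with the lever fully home. Do not touch.
- lever: Chrome lever on a small dark wooden box (72 x 68 mm, top at track z = 77 mm) beyond the ramp's far wall. Origin: its pivot, at track (45, 125, 80) mm; its z axis runs along the rod (10 mm thick) to the knob. Swings in the track's y-z plane; starts in between, stays where left. Leaning to +y it sends toys to the far bay, to -y to the near bay.
- lever_knob (a point): Centre of the lever's 22 mm chrome knob, 110 mm from the pivot (knob top 123 mm). 2 to 8 N moves it. The stops lie 18 degrees either side of the lever's clamp zero, but the clamp sits up to 11.5 degrees off upright, unknown which way: each stop is 7 to 30 degrees from upright and has to be felt (the force rises sharply). More than 40 N on the lever is forcing it.
- bay_far (a point): Point on the floor of the far bay (foot of the far lane, track +y), under the middle of a toy parked with its nose on the end stop; at track (362, 81, 28) mm.
- bay_near (a point): The same point of the near bay (track -y side), at track (362, -81, 28) mm.
- car: Yellow tin racing car, 115 mm long, 52 wide, 59 high with the driver's head, about 0.2 kg, on turning wheels. Origin: under its middle at wheel-foot height; x to its nose, z up. Flat tail 57 mm behind the origin, 10 to 41 mm high, nose blunt. Pushed from behind it rolls and stops soon after the push; with its middle some 20 mm past the brink it runs down by itself.
- dachshund: Brown tin dachshund with red collar, 137 mm long with its snout, 50 wide, 85 high, about 0.24 kg, on four turning red wheels. Origin: under its body at wheel-foot height; x to the snout (77 mm ahead, 66 mm up), z up. Flat rump 60 mm behind the origin, 12 to 34 mm high (body above it to 57 mm behind, 61 mm high), chest 52 mm ahead. Rolls like the car.
- green_flag: Green plastic flag pole on a round foot (56 mm), 170 mm high, loose, standing behind the end stop of one of the two bays, which it marks. Origin: under the foot.
- red_flag: The same in red; it marks the other bay.
- key: Steel wind-up key with two round wings, 85 x 72 mm, 12 mm high, loose on the counter on the far side. Bystander. Origin: underside, near its middle.
- drum: Blue and brass toy drum, 80 mm across, 60 mm high, loose on the counter on the far side. Bystander. Origin: centre of its underside.
Not all that is in view belongs to the job. There is more than one size of the car; the one meant has the size given above.

How it is judged:
At the end, for the whole second after the job is handed in: The car stands on its wheels at rest in the bay that the green flag marks and the dachshund likewise in the red flag's bay, the middle of each within 40 mm of its bay's point; flags upright, and flags, key and drum within 30 mm of their starts (((horizontal distance between green_flag and bay_far below 0.17 m and horizontal distance between red_flag and bay_near below 0.17 m and horizontal distance between car and bay_far below 0.04 m and angle between each of car, dachshund's own z axis and vertical below 0.4 rad and linear speed of each of car, dachshund below 0.02 m/s and horizontal distance between dachshund and bay_near below 0.04 m) or (horizontal distance between green_flag and bay_near below 0.17 m and horizontal distance between red_flag and bay_far below 0.17 m and horizontal distance between car and bay_near below 0.04 m and angle between each of car, dachshund's own z axis and vertical below 0.4 rad and linear speed of each of car, dachshund below 0.02 m/s and horizontal distance between dachshund and bay_far below 0.04 m)) and angle between each of green_flag, red_flag's own z axis and vertical below 0.2 rad and distance of each of green_flag, red_flag, key, drum from where it was at the start of the episode below 0.03 m); the robot touches nothing.
It fails at once if The lever is forced: more than 40 N between robot and lever (contact force between any of the fingers, the arm and lever above 40 N).
It fails at once if The robot touches the ramp or its blade with more than 1 N (contact force between any of the fingers, the arm and ramp above 1 N).
It fails at once if The car is handled when its middle is more than 90 mm past the brink (it must roll by itself) (x of car in the frame of track above 0.09 m and contact force between the fingers and car above 0.3 N).
It fails at once if The dachshund is handled when its middle is more than 90 mm past the brink (it must roll by itself) (x of dachshund in the frame of track above 0.09 m and contact force between the fingers and dachshund above 0.3 N).
It fails at once if A flag, the key or the drum is shifted by more than 30 mm (distance of any of green_flag, red_flag, key, drum from where it was at the start of the episode above 0.03 m).
It also fails if it takes over 64 s, if anything falls off the work surface, if the arm or the gripper's body presses on something with over 40 N, if the wrist force passes 120 N, or if a joint passes its speed limit or range.

## Working session

There is one attempt and no reset: what is moved stays moved. The work goes in short steps, Python scripts to look and compute and a tool call to move; the robot and the scene stay as the last step left them, time stands still between calls to the robot, and variables do not carry over. Pictures are saved under pics/ and viewed, at most 10 in all, crops included, and the job is handed in when it is done.

Besides the shell and the picture viewer there is one more tool, called after ">>>" by a JSON object that holds its "name" and its "arguments", one argument or row to a line. send_rows: Moves the arm, as the interface text tells. Its arguments: {"type":"object","properties":{"xyz":{"type":"array"},"delta_rot":{"type":"array"},"gripper":{"type":"number"},"force":{"type":"number"}},"required":["xyz","delta_rot"]}

```bash
mkdir -p pics; cat > h.py <<'E'
import numpy as np,cv2
from rig import readout,viewer,order,manip
def snap(n,f,crop=None,s=1):
    d=viewer.get_image(n); np.savez(f'pics/{f}.npz',**d)
    im=d['color'][:,:,::-1]
    if crop: a,b,c,e=crop; im=im[b:e,a:c]
    cv2.imwrite(f'pics/{f}.png',cv2.resize(im,None,fx=s,fy=s,interpolation=cv2.INTER_CUBIC)); return d
def world(d,u,v,z=None,r=1):
    """pixel->world, by depth, or by intersecting plane z"""
    p=cv2.undistortPoints(np.array([[[u,v]]],float),d['K'],d['dist'])[0,0]
    T=np.linalg.inv(d['camera_from_world']); ray=np.array([p[0],-p[1],-1.])
    if z is None:
        w=d['depth'][int(v)-r:int(v)+r+1,int(u)-r:int(u)+r+1]; k=np.median(w[w>0])
    else: k=(z-T[2,3])/(T[:3,:3]@ray)[2]
    return T[:3,:3]@ray*k+T[:3,3]
def cloud(d):
    h,w=d['depth'].shape; g=np.stack(np.meshgrid(np.arange(w),np.arange(h)),-1).reshape(-1,1,2).astype(float)
    p=cv2.undistortPoints(g,d['K'],d['dist'])[:,0]; k=d['depth'].reshape(-1,1)
    T=np.linalg.inv(d['camera_from_world']); c=np.hstack([p[:,:1],-p[:,1:],-np.ones((len(p),1))])*k
    return (c@T[:3,:3].T+T[:3,3]).reshape(h,w,3)
def proj(d,P):
    c=d['camera_from_world'][:3,:3]@np.asarray(P,float)+d['camera_from_world'][:3,3]
    return cv2.projectPoints(np.array([[c[0],-c[1],-c[2]]]),np.zeros(3),np.zeros(3),d['K'],d['dist'])[0][0,0]
E
python3 - <<'E'
from h import *
snap('scene','s0',s=1.4); snap('side','d0',s=1.4)
print(readout.get_state())
E
```

```text
{'clock': 0.1, 'qpos': array([ 1.08200723e+00,  2.76570022e-01,  1.50601602e+00,  1.89006804e-05,
        1.36073026e+00, -1.20954041e-01]), 'qd': array([-6.34275487e-05,  3.05704487e-04, -1.04857910e-03, -7.32807504e-04,
       -1.31567820e-03, -1.73947313e-04]), 'effort': array([ 5.47791697e-04, -4.17701554e+01, -2.46403724e+01, -4.33972109e-04,
        5.92457101e-03, -9.55575459e-07]), 'position': array([0.206514  , 0.53611875, 0.23050062]), 'ee_rot': array([-2.67509485e-04,  1.82884301e-01,  9.83134065e-01, -8.19308996e-04]), 'contact_force': array([ 0.26650677,  0.09351834, -1.2719974 ]), 'moment': array([ 0.00024139, -0.02459452,  0.01454208]), 'gripper_force': 0.0, 'width': 0.08564525466457192}
```

View pics/s0.png

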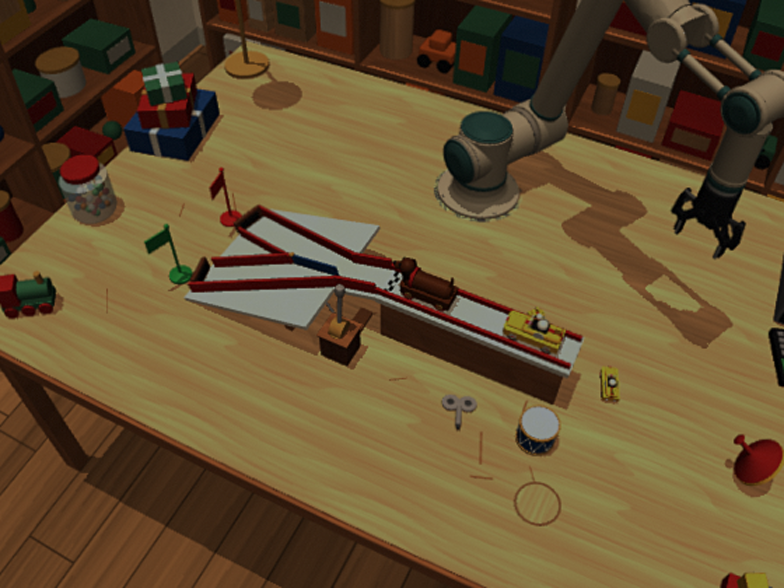

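View pics/d0.png

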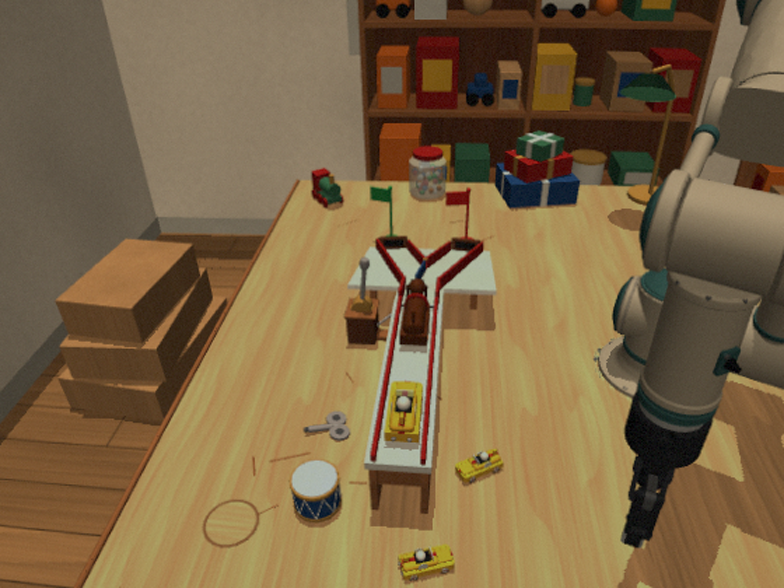

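The scene picture (pixels as displayed, 1.4x) shows the dachshund in front at (428,285) and the yellow car behind it at (532,328), both on the deck. The green flag (180,270) is at the far bay on the lever side, and the red flag (230,215) is at the near bay. The other yellow cars, at (610,383) in the scene view and (480,465) and (425,560) in the side view, are small and stand on the counter. The car on the deck is the one that fits, as it queues between the rails.

Next: track pose, toys and lever.

```bash
python3 - <<'E'
from h import *
for n in ('s0','d0'):
    d=dict(np.load(f'pics/{n}.npz')); C=cloud(d); c=d['color'].astype(int)
    ok=d['depth']>0
    R,G,B=c[...,0],c[...,1],c[...,2]
    red=ok&(R>2.2*G)&(R>2.2*B)&(R>60)&(C[...,2]>.134)&(C[...,2]<.146)
    P=C[red]; 
    # restrict to near track
    P=P[(P[:,0]>.25)&(P[:,0]<.75)]
    print(n,len(P),P.min(0),P.max(0))
    m=P[:,:2].mean(0); 
    white=ok&(C[...,2]>.119)&(C[...,2]<.131)&(abs(R-B)<60)&(R>110)
    W=C[white]; print('white',len(W),W.min(0),W.max(0),np.median(W[:,2]))
    (vx,vy,x0,y0)=cv2.fitLine(P[:,:2].astype(np.float32),cv2.DIST_L2,0,.01,.01).ravel()
    u=np.array([vx,vy]); u*= -np.sign(u[1]); 
    for _ in range(5):
        nrm=np.array([-u[1],u[0]]); t=(P[:,:2]-m)@nrm; s=(P[:,:2]-m)@u
        lab=t>np.median([t.min(),t.max()])
        A=np.c_[s,lab,~lab]; q=np.linalg.lstsq(A,t,rcond=None)[0]
        u=u+nrm*q[0]; u/=np.linalg.norm(u)
    print('dir',u,'rails',q,'s',s.min(),s.max(), 'centre',m+nrm*(q[1]+q[2])/2,'angle',np.degrees(np.arctan2(u[1],u[0])))
    c0=m+nrm*(q[1]+q[2])/2
    # profile of board along s
    S=(C[...,:2]-c0)@u; T=(C[...,:2]-c0)@nrm
    b=ok&(abs(T)<.03)&(C[...,2]>.05)&(C[...,2]<.131)&(abs(R-B)<60)&(R>110)
    for a in np.arange(-.5,.5,.02):
        k=b&(S>=a)&(S<a+.02)
        if k.sum()>5: print(round(a+.01,3),k.sum(),np.median(C[k][:,2]).round(4),end='; ')
    print()
E
```

```text
s0 771 [ 0.25321533 -0.9059142   0.13402099] [0.54993224 0.38243877 0.14599049]
white 1467 [ 0.44324153 -0.83284462  0.11900538] [0.549693   0.38877327 0.13096976] 0.12562263738117418
dir [-0.00552681 -0.99998473] rails [ 5.96128529e-13  9.52920603e-04 -2.43947674e-01] s -0.588734998423651 0.699404585453477 centre [ 0.38069104 -0.20590815] angle -90.3166645519533
-0.07 55 0.0975; -0.05 76 0.0931; -0.03 67 0.0871; -0.01 55 0.0821; 0.01 53 0.0772; 0.03 43 0.0725; 0.05 37 0.0669; 0.07 34 0.0615; 0.09 40 0.0569; 0.11 21 0.0539; 
d0 873 [ 0.25019909 -1.73612034  0.13404076] [0.74558175 0.38683725 0.14596441]
white 2710 [-0.84220136 -1.96377682  0.11903108] [2.06787432 0.39100132 0.13098126] 0.12498990493351758
dir [ 0.00363361 -0.9999934 ] rails [ 3.65960173e-12  3.98470813e-02 -3.90338756e-02] s -0.46928159088828725 1.6542847709350017 centre [ 0.48954035 -0.08231837] angle -89.791809221801
-0.47 138 0.1242; -0.45 196 0.1244; -0.43 160 0.1245; -0.41 12 0.1246; -0.39 15 0.1244; -0.37 13 0.1249; -0.35 13 0.1256; -0.33 11 0.1243; -0.31 12 0.1248; -0.29 57 0.1258; -0.27 130 0.1255; -0.25 126 0.1252; -0.23 122 0.1255; -0.21 116 0.1255; -0.19 77 0.1254; -0.17 12 0.1264; -0.15 6 0.1261; -0.13 9 0.1261; -0.11 7 0.1263; -0.09 8 0.1256; -0.07 6 0.1272; -0.03 11 0.1215; -0.01 12 0.1153; 0.01 12 0.11; 0.03 11 0.1048; 0.05 7 0.0988; 0.07 14 0.0945; 0.09 19 0.0884; 0.11 20 0.0828; 0.13 21 0.0783; 0.15 22 0.0726; 0.17 20 0.0677; 0.19 20 0.0616; 0.21 17 0.0573; 0.23 14 0.0532;
```

```bash
python3 - <<'E'
from h import *
D={n:dict(np.load(f'pics/{n}.npz')) for n in ('s0','d0')}
res=[]
for n,d in D.items():
    C=cloud(d); c=d['color'].astype(int);R,G,B=c[...,0],c[...,1],c[...,2];ok=d['depth']>0
    P=C[ok&(R>2.2*G)&(R>2.2*B)&(R>60)&(C[...,2]>.136)&(C[...,2]<.145)]
    P=P[(P[:,0]>.4)&(P[:,0]<.6)&(P[:,1]>0.03)&(P[:,1]<.4)]
    u=np.array([0,-1.]);m=np.array([.49,.2])
    for _ in range(6):
        v=np.array([-u[1],u[0]]); t=(P[:,:2]-m)@v; s=(P[:,:2]-m)@u
        k=abs(abs(t)-.037)<.01; lab=t>0
        q=np.linalg.lstsq(np.c_[s,lab,~lab][k],t[k],rcond=None)[0]
        u=u+v*q[0];u/=np.linalg.norm(u); m=m+v*(q[1]+q[2])/2
    S=(C[...,:2]-m)@u;T=(C[...,:2]-m)@v
    b=ok&(abs(T)<.031)&(C[...,2]<.131)&(abs(R-B)<60)&(R>100)&(C[...,2]>.06)
    k=b&(C[...,2]<.118)&(S<.4)&(S>0)
    f=np.polyfit(S[k],C[...,2][k],1); dk=b&(S<.1)&(S>-.3); z0=np.median(C[...,2][dk])
    sb=(.125-f[1])/f[0]
    print(n,'u',u,np.degrees(np.arctan2(u[1],u[0])),'rails',q,'slope',np.degrees(np.arctan(f[0])),z0,'brink',m+u*sb, 'rear s',sb-S[dk].min())
    O=m+u*sb
    X=(C[...,:2]-O)@u;Y=(C[...,:2]-O)@v;Z=C[...,2]
    on=ok&(abs(Y)<.03)&(X>-.42)&(X<.1)&(Z>.145)
    for a in np.arange(-.42,.12,.01):
        kk=on&(X>=a)&(X<a+.01)
        if kk.sum()>3: print(f'{a:.2f}:{kk.sum()},{Z[kk].max():.3f},{Y[kk].mean():.3f}',end=' ')
    print()
    kk=ok&(Z>.16)&(abs(X-.045)<.03)&(Y>.06)&(Y<.22); print('knob',kk.sum(),np.c_[X,Y,Z].shape if 0 else '', [ (X[kk&(abs(Z-z)<.004)].mean().round(4),Y[kk&(abs(Z-z)<.004)].mean().round(4),z) for z in (.17,.18,.19,.2) if (kk&(abs(Z-z)<.004)).any()],Z[kk].max() if kk.any() else 0)
    for nm,cond in(('yel',(R>1.6*B)&(G>1.5*B)&(R>120)&(X<-.1)&(X>-.42)&(abs(Y)<.035)&(Z>.13)),):
        kk=ok&cond; print(nm,kk.sum(),[np.percentile(q[kk],[1,99]).round(3) for q in (X,Y,Z)])
E
```

```text
s0 u [-0.01860347 -0.99982694] -91.06596180027434 rails [ 1.04283673e-17  3.71975873e-02 -3.71975873e-02] slope -12.536674856746043 0.12607344186729175 brink [ 0.48666914 -0.02025879] rear s 0.40850195950083723
-0.38:5,0.157,0.007 -0.37:68,0.181,0.004 -0.36:61,0.185,0.009 -0.35:63,0.176,0.007 -0.34:66,0.186,0.008 -0.33:71,0.188,0.009 -0.32:61,0.186,0.010 -0.31:63,0.182,0.008 -0.30:55,0.173,0.007 -0.29:59,0.163,0.004 -0.28:60,0.164,0.002 -0.27:57,0.164,0.004 -0.26:18,0.159,-0.001 -0.14:98,0.213,0.002 -0.13:67,0.193,0.010 -0.12:64,0.190,0.011 -0.11:64,0.189,0.010 -0.10:63,0.191,0.011 -0.09:67,0.190,0.011 -0.08:64,0.194,0.011 -0.07:65,0.190,0.012 -0.06:78,0.209,0.010 -0.05:98,0.213,0.009 -0.04:75,0.219,0.012 -0.03:25,0.216,0.005 -0.02:15,0.203,0.003 -0.01:6,0.201,0.000 
knob 73  [(np.float64(0.0553), np.float64(0.1195), 0.17), (np.float64(0.0542), np.float64(0.1214), 0.18), (np.float64(0.0533), np.float64(0.1203), 0.19), (np.float64(0.0552), np.float64(0.1155), 0.2)] 0.20801806345052043
yel 349 [array([-0.367, -0.257]), array([-0.028,  0.023]), array([0.149, 0.18 ])]
d0 u [-0.01625738 -
[... 328 characters left out ...]
-0.33:50,0.179,-0.005 -0.32:100,0.179,-0.001 -0.31:16,0.165,-0.011 -0.30:44,0.161,0.002 -0.29:70,0.161,-0.003 -0.28:54,0.160,-0.001 -0.16:108,0.208,-0.000 -0.15:151,0.213,-0.001 -0.14:50,0.187,-0.002 -0.13:42,0.187,-0.002 -0.12:40,0.188,-0.005 -0.11:41,0.188,-0.002 -0.10:42,0.187,-0.003 -0.09:40,0.188,0.000 -0.08:51,0.194,-0.001 -0.07:113,0.210,-0.001 -0.06:81,0.213,-0.001 -0.05:22,0.214,-0.003 
knob 74  [(np.float64(0.0398), np.float64(0.117), 0.17), (np.float64(0.0386), np.float64(0.1153), 0.18), (np.float64(0.0356), np.float64(0.1149), 0.19), (np.float64(0.0392), np.float64(0.1147), 0.2)] 0.20475845109896806
yel 697 [array([-0.385, -0.272]), array([-0.027,  0.025]), array([0.14 , 0.179])]
```

```bash
python3 - <<'E'
from h import *
d=dict(np.load('pics/d0.npz')); im=d['color'][:,:,::-1]
a=cv2.resize(im[180:330,220:370],None,fx=4,fy=4,interpolation=cv2.INTER_CUBIC)
cv2.imwrite('pics/crop1.png',a)
E
```

```text
(no output)
```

View pics/crop1.png

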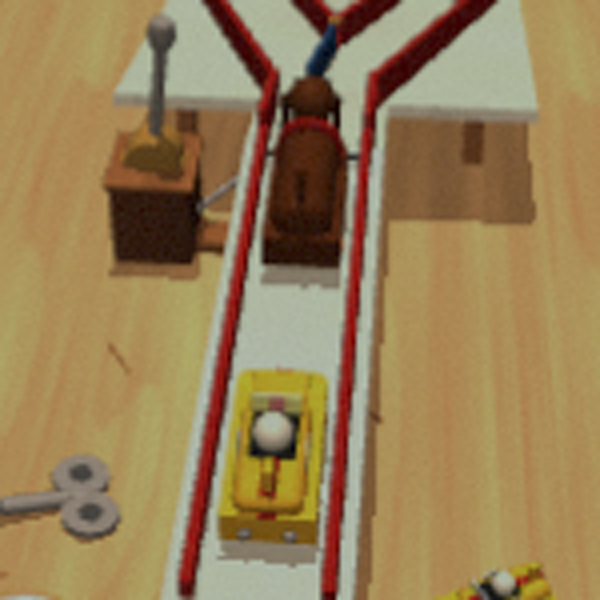

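The crop (4x) shows the lever almost upright, knob at (160,30), the dachshund's rump at (300,260) and the car's tail at (265,540). The car is full size: its measured length is 113 mm, so it is the one meant.

Plan: the brink is at world (0.4866, -0.0315) and downhill is about -91°. The dachshund goes first, to the near bay (lever to -y), then the car to the far bay. I start by moving to the far side of the lever with the gripper closed.

>>> {"name": "send_rows", "arguments": {
  "xyz": [
    [0,0,0.035],
    [0,0,0.035],
    [0.025,-0.035,0],
    [0.025,-0.035,0],
    [0.025,-0.035,0],
    [0.025,-0.035,0],
    [0.025,-0.035,0],
    [0.025,-0.035,0],
    [0.025,-0.035,0],
    [0.025,-0.035,0],
    [0.025,-0.035,0],
    [0.025,-0.035,0]
  ],
  "delta_rot": [
    [0,0,0],
    [0,0,0],
    [0,0,-7],
    [0,0,-7],
    [0,0,-7],
    [0,0,-7],
    [0,0,-7],
    [0,0,-7],
    [0,0,-7],
    [0,0,-7],
    [0,0,-7],
    [0,0,-7]
  ],
  "gripper": 0
}}

```text
clock: 1.3
position: [0.4573, 0.185, 0.301]
ee_rot: [-0.0, 0.715, 0.699, -0.0]
contact_force: [0.4, -0.0, -0.3]
width: -0.0001
gripper_force: 0.0
```

>>> {"name": "send_rows", "arguments": {
  "xyz": [
    [0.025,-0.033,0],
    [0.025,-0.033,0],
    [0.025,-0.033,0],
    [0.025,-0.033,0],
    [0.025,-0.033,0],
    [0.025,-0.033,0],
    [0.025,-0.033,0],
    [0.025,-0.033,0],
    [0,0,0]
  ],
  "delta_rot": [
    [0,0,0],
    [0,0,0],
    [0,0,0],
    [0,0,0],
    [0,0,0],
    [0,0,0],
    [0,0,0],
    [0,0,0],
    [0,0,0]
  ]
}}

```text
clock: 2.2
position: [0.6592, -0.0823, 0.2989]
ee_rot: [0.001, 0.715, 0.699, -0.001]
contact_force: [-0.1, 0.5, -0.5]
width: 0.0
gripper_force: 0.0
```

>>> {"name": "send_rows", "arguments": {
  "xyz": [
    [0,0.003,-0.04],
    [0,0,-0.04],
    [0,0,-0.03],
    [0,0,-0.016],
    [-0.008,0,0],
    [-0.006,0,0],
    [0,0,0]
  ],
  "delta_rot": [
    [0,0,0],
    [0,0,0],
    [0,0,0],
    [0,0,0],
    [0,0,0],
    [0,0,0],
    [0,0,0]
  ]
}}

```text
clock: 2.9
position: [0.6423, -0.0742, 0.1771]
ee_rot: [0.001, 0.714, 0.701, 0.0]
contact_force: [0.0, 0.5, 1.0]
width: -0.0002
gripper_force: 0.0
```

```bash
python3 - <<'E'
from h import *
a=snap('side','d1')['color'];b=viewer.get_image('scene')['color']
A=cv2.resize(a[150:290,220:340],None,fx=3.3,fy=3.3)[:, :,::-1];B=cv2.resize(b[160:300,190:310],None,fx=3.3,fy=3.3)[:,:,::-1]
cv2.imwrite('pics/v1.png',np.hstack([A,B]))
print(readout.get_state()['contact_force'])
E
```

```text
[-0.14169863  0.73440348 -0.95455968]
```

View pics/v1.png

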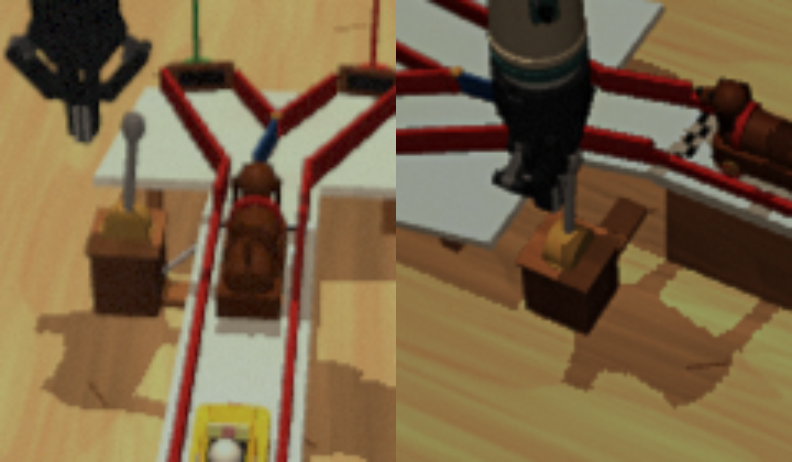

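The view shows the finger tip left of the knob on its far side (tip (82,140), knob (133,125) in the left half), with clearance. Pushing now in small steps.

>>> {"name": "send_rows", "arguments": {
  "xyz": [
    [-0.006,-0.002,0],
    [-0.005,-0.002,0],
    [-0.004,0,0],
    [-0.004,0,0],
    [0,0,0]
  ],
  "delta_rot": [
    [0,0,0],
    [0,0,0],
    [0,0,0],
    [0,0,0],
    [0,0,0]
  ]
}}

```text
clock: 3.5
position: [0.6234, -0.0785, 0.1755]
ee_rot: [0.0, 0.714, 0.7, 0.0]
contact_force: [-0.6, 0.5, 0.0]
width: 0.0004
gripper_force: 0.0
```

>>> {"name": "send_rows", "arguments": {
  "xyz": [
    [-0.004,0,0],
    [-0.004,0,-0.001],
    [0,0,0]
  ],
  "delta_rot": [
    [0,0,0],
    [0,0,0],
    [0,0,0]
  ]
}}

```text
clock: 3.8
position: [0.6156, -0.0784, 0.1745]
ee_rot: [0.0, 0.714, 0.7, 0.0]
contact_force: [1.7, -0.0, 0.3]
width: 0.0002
gripper_force: 0.6
```

>>> {"name": "send_rows", "arguments": {
  "xyz": [
    [-0.004,0,-0.001],
    [0,0,0]
  ],
  "delta_rot": [
    [0,0,0],
    [0,0,0]
  ]
}}

```text
clock: 4.0
position: [0.6113, -0.0785, 0.1733]
ee_rot: [-0.0, 0.714, 0.7, -0.0]
contact_force: [1.7, 0.2, 0.5]
width: 0.0001
gripper_force: 0.6
```

>>> {"name": "send_rows", "arguments": {
  "xyz": [
    [-0.003,0,-0.001],
    [-0.003,0,0],
    [0,0,0]
  ],
  "delta_rot": [
    [0,0,0],
    [0,0,0],
    [0,0,0]
  ]
}}

```text
clock: 4.3
position: [0.605, -0.0784, 0.172]
ee_rot: [-0.0, 0.714, 0.7, -0.0]
contact_force: [1.1, -0.5, -0.2]
width: 0.0003
gripper_force: 0.6
```

>>> {"name": "send_rows", "arguments": {
  "xyz": [
    [-0.003,0,-0.001],
    [-0.002,0,0],
    [0,0,0]
  ],
  "delta_rot": [
    [0,0,0],
    [0,0,0],
    [0,0,0]
  ]
}}

```text
clock: 4.6
position: [0.6008, -0.0784, 0.1712]
ee_rot: [0.0, 0.714, 0.7, 0.0]
contact_force: [2.6, 0.6, -0.9]
width: -0.0
gripper_force: 1.3
```

>>> {"name": "send_rows", "arguments": {
  "xyz": [
    [-0.003,0,-0.001],
    [-0.002,0,0],
    [0,0,0]
  ],
  "delta_rot": [
    [0,0,0],
    [0,0,0],
    [0,0,0]
  ]
}}

```text
clock: 4.9
position: [0.6005, -0.0785, 0.1714]
ee_rot: [0.004, 0.714, 0.7, 0.004]
contact_force: [11.4, 1.5, -2.2]
width: 0.0002
gripper_force: 5.2
```

>>> {"name": "send_rows", "arguments": {
  "xyz": [
    [-0.002,0,0],
    [0,0,0]
  ],
  "delta_rot": [
    [0,0,0],
    [0,0,0]
  ]
}}

```text
clock: 5.1
position: [0.6004, -0.0785, 0.1716]
ee_rot: [0.005, 0.714, 0.7, 0.005]
contact_force: [14.0, 0.7, -3.0]
width: -0.0002
gripper_force: 6.9
```

The stop is felt: 14 N with no further motion. I back off, lift and go to the gap behind the dachshund.

>>> {"name": "send_rows", "arguments": {
  "xyz": [
    [0.015,0,0],
    [0.025,0,0],
    [0,0,0.04],
    [0,0,0.04],
    [0,0,0.045],
    [-0.02,0.033,0],
    [-0.02,0.033,0],
    [-0.02,0.033,0],
    [-0.02,0.033,0],
    [-0.02,0.033,0],
    [-0.02,0.033,0],
    [-0.02,0.034,0]
  ],
  "delta_rot": [
    [0,0,0],
    [0,0,0],
    [0,0,0],
    [0,0,0],
    [0,0,0],
    [0,0,0],
    [0,0,0],
    [0,0,0],
    [0,0,0],
    [0,0,0],
    [0,0,0],
    [0,0,0]
  ]
}}

```text
clock: 6.3
position: [0.4913, 0.1542, 0.2949]
ee_rot: [-0.001, 0.714, 0.7, -0.001]
contact_force: [1.9, 0.4, 0.3]
width: -0.0001
gripper_force: 0.0
```

```bash
python3 - <<'E'
from h import *
a=snap('side','d2')['color'];b=snap('scene','s2')['color']
A=cv2.resize(a[150:330,220:350],None,fx=3,fy=3)[:, :,::-1];B=cv2.resize(b[160:340,250:380],None,fx=3,fy=3)[:,:,::-1]
cv2.imwrite('pics/v2.png',np.hstack([A,B]))
print(readout.get_state()['position'])
E
```

```text
[0.48957677 0.15662201 0.29528542]
```

View pics/v2.png

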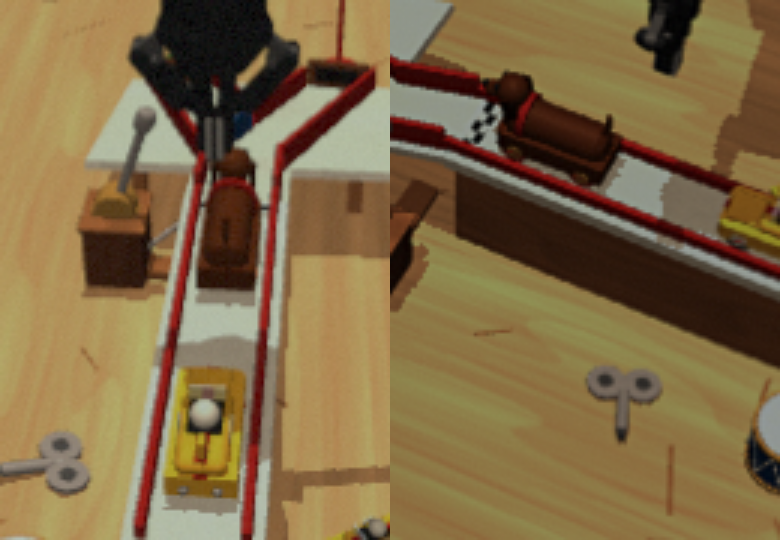

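The lever now leans to the near side (knob (145,118) in the left half). The gap behind the dachshund is clear, with its rump at (225,285) and the car nose at (210,375). Lowering and pushing.

>>> {"name": "send_rows", "arguments": {
  "xyz": [
    [0,0,-0.045],
    [0,0,-0.045],
    [0,0,-0.04],
    [0,0,-0.012],
    [0,0,0],
    [0,-0.01,0],
    [0,-0.01,0],
    [0,-0.01,0],
    [0,0,0]
  ],
  "delta_rot": [
    [0,0,0],
    [0,0,0],
    [0,0,0],
    [0,0,0],
    [0,0,0],
    [0,0,0],
    [0,0,0],
    [0,0,0],
    [0,0,0]
  ]
}}

```text
clock: 7.3
position: [0.4945, 0.122, 0.1546]
ee_rot: [0.001, 0.714, 0.7, 0.001]
contact_force: [-0.1, -0.1, -0.2]
width: 0.0001
gripper_force: 0.0
```

```bash
python3 - <<'E'
from h import *
b=snap('scene','s3')['color'];a=snap('side','d3')['color']
A=cv2.resize(a[150:330,220:350],None,fx=3,fy=3)[:, :,::-1];B=cv2.resize(b[160:340,250:380],None,fx=3,fy=3)[:,:,::-1]
cv2.imwrite('pics/v3.png',np.hstack([A,B]))
s=readout.get_state();print(s['position'],s['contact_force'])
E
```

```text
[0.49410072 0.12306577 0.15405811] [-0.03108447  1.1292233   0.10602711]
```

View pics/v3.png

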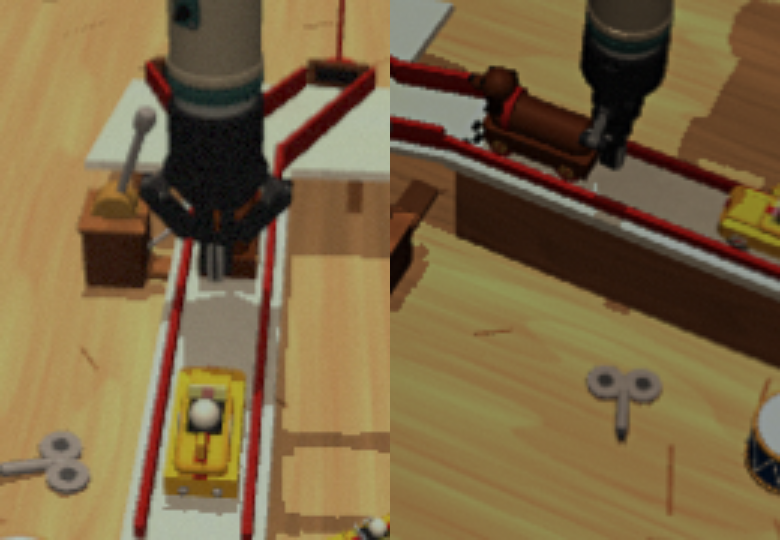

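The finger is at the rump, about 5 mm off towards the lever side (tip (212,275) against deck middle ~(220,275)), and the dachshund has rolled slightly forward. I correct x and push on.

>>> {"name": "send_rows", "arguments": {
  "xyz": [
    [-0.005,0,0],
    [0,-0.008,0],
    [0,-0.01,0],
    [0,-0.01,0],
    [-0.001,-0.01,0],
    [0,-0.01,0],
    [0,-0.01,0],
    [-0.001,-0.01,0],
    [0,-0.01,0],
    [0,-0.008,0]
  ],
  "delta_rot": [
    [0,0,0],
    [0,0,0],
    [0,0,0],
    [0,0,0],
    [0,0,0],
    [0,0,0],
    [0,0,0],
    [0,0,0],
    [0,0,0],
    [0,0,0]
  ]
}}

```text
clock: 8.4
position: [0.4867, 0.0366, 0.1533]
ee_rot: [0.0, 0.714, 0.7, -0.0]
contact_force: [0.7, 0.1, -0.1]
width: 0.0001
gripper_force: 0.0
```

>>> {"name": "send_rows", "arguments": {
  "xyz": [
    [0,-0.008,0],
    [0,-0.008,0],
    [0,-0.008,0],
    [0,0,0],
    [0,0,0]
  ],
  "delta_rot": [
    [0,0,0],
    [0,0,0],
    [0,0,0],
    [0,0,0],
    [0,0,0]
  ]
}}

```text
clock: 8.9
position: [0.4868, 0.0135, 0.1533]
ee_rot: [-0.0, 0.714, 0.7, 0.0]
contact_force: [0.3, -0.0, -0.1]
width: -0.0003
gripper_force: 0.0
```

```bash
python3 - <<'E'
from h import *
b=snap('scene','s4')['color'];a=snap('side','d4')['color']
A=cv2.resize(a[150:330,220:350],None,fx=3,fy=3)[:, :,::-1];B=cv2.resize(b[130:310,110:370],None,fx=1.5,fy=3)[:,:,::-1]
B=cv2.copyMakeBorder(cv2.resize(b[130:310,110:370],None,fx=1.55,fy=1.55),0,261,0,0,0)[:,:,::-1]
cv2.imwrite('pics/v4.png',np.hstack([A,B[:540]]))
s=readout.get_state();print(s['position'],s['contact_force'])
E
```

```text
[0.48676614 0.01381772 0.15330424] [ 0.82955707 -0.4251247   0.12725923]
```

View pics/v4.png

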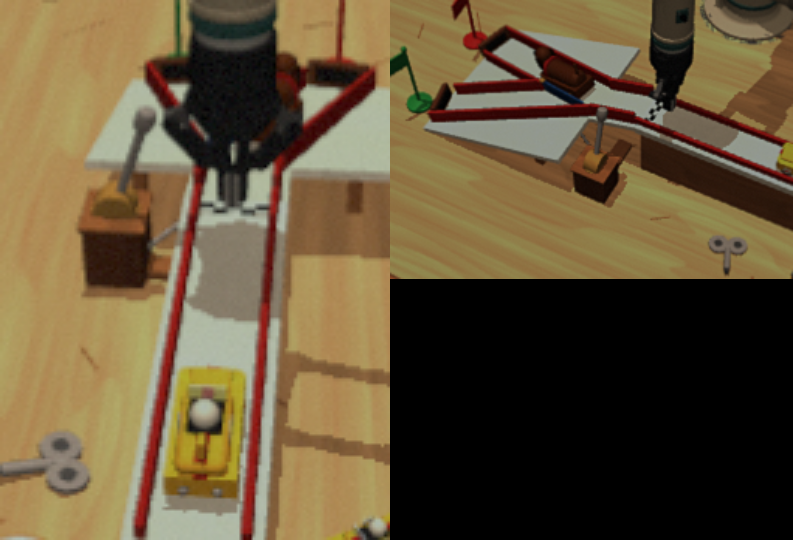

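The dachshund is rolling into the near lane (at (560,75) in the right half). I go up and over to the near side of the lever.

>>> {"name": "send_rows", "arguments": {
  "xyz": [
    [0,0.01,0.037],
    [0,0,0.037],
    [0,0,0.037],
    [0,0,0.036],
    [0.012,-0.025,0],
    [0.012,-0.025,0],
    [0.012,-0.025,0],
    [0.009,-0.027,0],
    [0,0,0],
    [0,0,0],
    [0,0,0]
  ],
  "delta_rot": [
    [0,0,0],
    [0,0,0],
    [0,0,0],
    [0,0,0],
    [0,0,0],
    [0,0,0],
    [0,0,0],
    [0,0,0],
    [0,0,0],
    [0,0,0],
    [0,0,0]
  ]
}}

```text
clock: 10.1
position: [0.5313, -0.0774, 0.3003]
ee_rot: [-0.0, 0.713, 0.701, 0.0]
contact_force: [0.1, -0.3, 0.4]
width: -0.0001
gripper_force: 0.0
```

```bash
python3 - <<'E'
from h import *
b=snap('scene','s5')['color'];a=snap('side','d5')['color']
A=cv2.resize(a[150:330,220:350],None,fx=3,fy=3)[:, :,::-1]
B=cv2.copyMakeBorder(cv2.resize(b[130:310,110:370],None,fx=1.55,fy=1.55),0,261,0,0,0)[:,:,::-1]
cv2.imwrite('pics/v5.png',np.hstack([A,B[:540]]))
d=dict(np.load('pics/s5.npz'));C=cloud(d);c=d['color'].astype(int)
O=np.array([.4866,-.0315]);u=np.array([-.0175,-.99985]);v=-np.array([u[1],-u[0]])
X=(C[...,:2]-O)@u;Y=(C[...,:2]-O)@v;Z=C[...,2]
k=(X>.27)&(X<.46)&(Y<-.03)&(Y>-.13)&(Z>.075)
print('dog',k.sum(),np.percentile(X[k],[2,50,98]),np.percentile(Y[k],[2,50,98]))
k=(Z>.165)&(Z<.215)&(abs(X-.045)<.03)&(Y>.06)&(Y<.22);print('knob',X[k].mean(),Y[k].min(),Y[k].max())
s=readout.get_state();print(s['position'],s['contact_force'])
E
```

```text
dog 326 [0.28033102 0.38233831 0.44357597] [-0.10038745 -0.07001243 -0.0419771 ]
knob 0.043624346627912765 0.08240490091442838 0.10474496321970371
[ 0.53141371 -0.07733635  0.30048419] [ 0.93299039 -0.08391213  0.38744681]
```

View pics/v5.png

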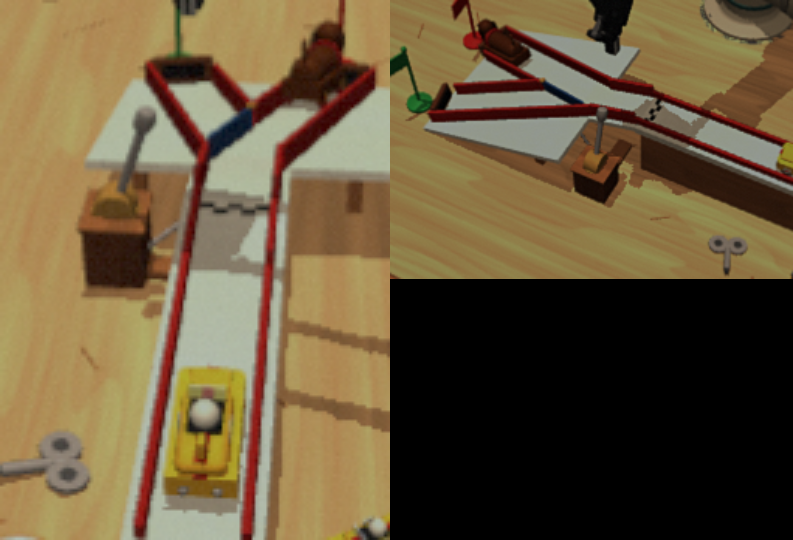

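The dachshund is parked in the near bay by the red flag, and the lever still leans near. Going down on the near side of the knob.

>>> {"name": "send_rows", "arguments": {
  "xyz": [
    [0,-0.001,-0.04],
    [0,0,-0.04],
    [0,0,-0.03],
    [0,0,-0.014],
    [0.008,0,0],
    [0.006,0,0],
    [0.005,0,0],
    [0.005,0,0],
    [0,0,0]
  ],
  "delta_rot": [
    [0,0,0],
    [0,0,0],
    [0,0,0],
    [0,0,0],
    [0,0,0],
    [0,0,0],
    [0,0,0],
    [0,0,0],
    [0,0,0]
  ]
}}

```text
clock: 11.1
position: [0.5567, -0.0795, 0.1771]
ee_rot: [0.001, 0.714, 0.701, 0.0]
contact_force: [-0.4, 0.2, 0.4]
width: 0.0001
gripper_force: 0.1
```

>>> {"name": "send_rows", "arguments": {
  "xyz": [
    [0.005,0,0],
    [0.005,0,0],
    [0.005,0,0],
    [0.005,0,0],
    [0.005,0,0],
    [0.005,0,0],
    [0.004,0,0],
    [0,0,0]
  ],
  "delta_rot": [
    [0,0,0],
    [0,0,0],
    [0,0,0],
    [0,0,0],
    [0,0,0],
    [0,0,0],
    [0,0,0],
    [0,0,0]
  ]
}}

```text
clock: 11.9
position: [0.5909, -0.0795, 0.1762]
ee_rot: [0.001, 0.714, 0.7, 0.001]
contact_force: [-0.2, 0.6, 0.4]
width: 0.0003
gripper_force: 0.2
```

>>> {"name": "send_rows", "arguments": {
  "xyz": [
    [0.004,0,-0.001],
    [0.004,0,-0.001],
    [0.004,0,-0.001],
    [0,0,0]
  ],
  "delta_rot": [
    [0,0,0],
    [0,0,0],
    [0,0,0],
    [0,0,0]
  ]
}}

```text
clock: 12.3
position: [0.6026, -0.0794, 0.1731]
ee_rot: [0.0, 0.714, 0.7, 0.0]
contact_force: [-0.5, -0.2, -0.1]
width: -0.0002
gripper_force: 0.3
```

>>> {"name": "send_rows", "arguments": {
  "xyz": [
    [0.004,0,-0.001],
    [0.003,0,-0.001],
    [0.003,0,-0.001],
    [0,0,0]
  ],
  "delta_rot": [
    [0,0,0],
    [0,0,0],
    [0,0,0],
    [0,0,0]
  ]
}}

```text
clock: 12.7
position: [0.6124, -0.0794, 0.1701]
ee_rot: [0.0, 0.714, 0.7, 0.0]
contact_force: [-0.3, 0.5, -0.8]
width: 0.0002
gripper_force: 0.4
```

>>> {"name": "send_rows", "arguments": {
  "xyz": [
    [0.003,0,-0.001],
    [0.002,0,-0.001],
    [0,0,0]
  ],
  "delta_rot": [
    [0,0,0],
    [0,0,0],
    [0,0,0]
  ]
}}

```text
clock: 13.0
position: [0.6172, -0.0794, 0.1681]
ee_rot: [0.0, 0.714, 0.7, 0.0]
contact_force: [-0.9, 0.0, 0.8]
width: 0.0001
gripper_force: 0.6
```

>>> {"name": "send_rows", "arguments": {
  "xyz": [
    [0.003,0,-0.001],
    [0.002,0,0],
    [0,0,0]
  ],
  "delta_rot": [
    [0,0,0],
    [0,0,0],
    [0,0,0]
  ]
}}

```text
clock: 13.3
position: [0.6209, -0.0794, 0.1671]
ee_rot: [-0.001, 0.714, 0.701, -0.001]
contact_force: [-6.0, -0.6, 0.7]
width: -0.0
gripper_force: 2.4
```

>>> {"name": "send_rows", "arguments": {
  "xyz": [
    [0.002,0,0],
    [0,0,0]
  ],
  "delta_rot": [
    [0,0,0],
    [0,0,0]
  ]
}}

```text
clock: 13.5
position: [0.6211, -0.0794, 0.1671]
ee_rot: [-0.002, 0.714, 0.701, -0.002]
contact_force: [-8.0, 0.8, 3.9]
width: -0.0003
gripper_force: 4.4
```

>>> {"name": "send_rows", "arguments": {
  "xyz": [
    [0.002,0,0],
    [0,0,0]
  ],
  "delta_rot": [
    [0,0,0],
    [0,0,0]
  ]
}}

```text
clock: 13.7
position: [0.6212, -0.0794, 0.1671]
ee_rot: [-0.003, 0.714, 0.701, -0.003]
contact_force: [-12.4, -0.9, 5.6]
width: 0.0001
gripper_force: 6.4
```

The far stop is felt: 12 N with no further motion. Now to behind the car.

>>> {"name": "send_rows", "arguments": {
  "xyz": [
    [-0.015,0,0],
    [-0.025,0,0],
    [0,0,0.045],
    [0,0,0.045],
    [0,0,0.045],
    [-0.01,0.04,0],
    [-0.01,0.04,0],
    [-0.01,0.04,0],
    [-0.01,0.04,0],
    [-0.01,0.04,0],
    [-0.01,0.04,0],
    [-0.01,0.04,0]
  ],
  "delta_rot": [
    [0,0,0],
    [0,0,0],
    [0,0,0],
    [0,0,0],
    [0,0,0],
    [0,0,0],
    [0,0,0],
    [0,0,0],
    [0,0,0],
    [0,0,0],
    [0,0,0],
    [0,0,0]
  ]
}}

```text
clock: 14.9
position: [0.5165, 0.2028, 0.3028]
ee_rot: [0.001, 0.714, 0.7, 0.002]
contact_force: [0.6, 1.3, 0.3]
width: 0.0001
gripper_force: 0.0
```

>>> {"name": "send_rows", "arguments": {
  "xyz": [
    [-0.008,0.04,0],
    [-0.008,0.04,0],
    [-0.004,0.04,0],
    [0,0.04,0],
    [0,0.033,0],
    [0,0,0],
    [0,0,0]
  ],
  "delta_rot": [
    [0,0,0],
    [0,0,0],
    [0,0,0],
    [0,0,0],
    [0,0,0],
    [0,0,0],
    [0,0,0]
  ]
}}

```text
clock: 15.6
position: [0.4962, 0.3947, 0.302]
ee_rot: [0.0, 0.713, 0.701, 0.001]
contact_force: [0.3, -0.2, 0.5]
width: -0.0001
gripper_force: 0.0
```

```bash
python3 - <<'E'
from h import *
b=snap('scene','s6')['color'];a=snap('side','d6')['color']
A=cv2.resize(a[150:350,210:340],None,fx=3,fy=3)[:, :,::-1]
B=cv2.copyMakeBorder(cv2.resize(b[130:310,110:370],None,fx=1.55,fy=1.55),0,321,0,0,0)[:,:,::-1]
cv2.imwrite('pics/v6.png',np.hstack([A,B[:600]]))
s=readout.get_state();print(s['position'],s['contact_force'])
E
```

```text
[0.49620748 0.39309706 0.30240626] [ 0.19382003 -0.14591174 -0.28986608]
```

View pics/v6.png

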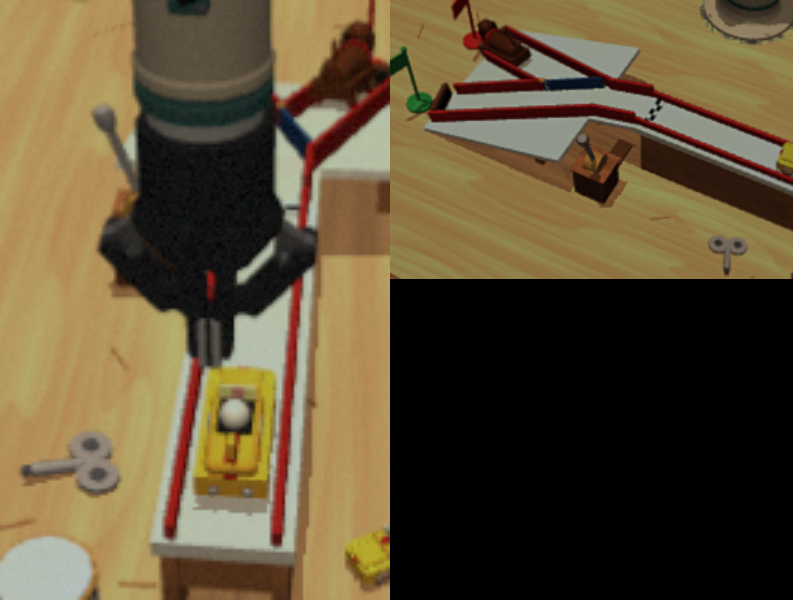

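The blade has swung to the far route and the lever leans far. The finger is lined up behind the car's tail. Lowering and pushing.

>>> {"name": "send_rows", "arguments": {
  "xyz": [
    [-0.002,0,-0.045],
    [0,0,-0.045],
    [0,0,-0.045],
    [0,0,-0.02],
    [0,0,0],
    [0,-0.01,0],
    [0,-0.01,0],
    [0,-0.01,0],
    [0,-0.01,0],
    [0,-0.012,0],
    [0,-0.012,0],
    [-0.001,-0.012,0]
  ],
  "delta_rot": [
    [0,0,0],
    [0,0,0],
    [0,0,0],
    [0,0,0],
    [0,0,0],
    [0,0,0],
    [0,0,0],
    [0,0,0],
    [0,0,0],
    [0,0,0],
    [0,0,0],
    [0,0,0]
  ]
}}

```text
clock: 16.9
position: [0.4928, 0.3164, 0.1475]
ee_rot: [0.0, 0.714, 0.7, 0.0]
contact_force: [0.1, 0.1, 0.4]
width: 0.0001
gripper_force: 0.1
```

>>> {"name": "send_rows", "arguments": {
  "xyz": [
    [0,-0.014,0],
    [0,-0.014,0],
    [-0.001,-0.014,0],
    [0,-0.014,0],
    [0,-0.014,0],
    [-0.001,-0.014,0],
    [0,-0.014,0],
    [0,-0.014,0],
    [-0.001,-0.014,0],
    [0,-0.014,0],
    [0,-0.014,0],
    [-0.001,-0.014,0]
  ],
  "delta_rot": [
    [0,0,0],
    [0,0,0],
    [0,0,0],
    [0,0,0],
    [0,0,0],
    [0,0,0],
    [0,0,0],
    [0,0,0],
    [0,0,0],
    [0,0,0],
    [0,0,0],
    [0,0,0]
  ]
}}

```text
clock: 18.1
position: [0.4889, 0.1484, 0.1474]
ee_rot: [0.0, 0.714, 0.7, 0.0]
contact_force: [-0.1, 1.1, 0.2]
width: -0.0002
gripper_force: 0.1
```

```bash
python3 - <<'E'
from h import *
d=snap('scene','s7');C=cloud(d);c=d['color'].astype(int)
O=np.array([.4866,-.0315]);u=np.array([-.0175,-.99985]);v=np.array([.99985,-.0175])
X=(C[...,:2]-O)@u;Y=(C[...,:2]-O)@v;Z=C[...,2]
k=(c[...,0]>1.6*c[...,2])&(c[...,1]>1.5*c[...,2])&(c[...,0]>110)&(X>-.42)&(X<.1)&(abs(Y)<.035)&(Z>.135)&(Z<.2)
print('car',k.sum(),np.percentile(X[k],[1,50,99]))
s=readout.get_state();print(s['position'],s['contact_force'])
E
```

```text
car 321 [-0.16582606 -0.09141714 -0.05340547]
[0.48845091 0.1464529  0.14728748] [-1.47051539 -1.56516507  0.64168631]
```

>>> {"name": "send_rows", "arguments": {
  "xyz": [
    [0,-0.012,0],
    [0,-0.012,0],
    [0,-0.012,0],
    [0,-0.012,0],
    [-0.001,-0.012,0],
    [0,-0.012,0],
    [0,-0.012,0],
    [0,-0.012,0],
    [-0.001,-0.012,0],
    [0,-0.01,0],
    [0,-0.009,0],
    [0,-0.008,0]
  ],
  "delta_rot": [
    [0,0,0],
    [0,0,0],
    [0,0,0],
    [0,0,0],
    [0,0,0],
    [0,0,0],
    [0,0,0],
    [0,0,0],
    [0,0,0],
    [0,0,0],
    [0,0,0],
    [0,0,0]
  ]
}}

```text
clock: 19.35
position: [0.4868, 0.0138, 0.1473]
ee_rot: [0.0, 0.714, 0.7, 0.0]
contact_force: [-0.6, -0.3, 0.3]
width: -0.0
gripper_force: 0.0
```

>>> {"name": "send_rows", "arguments": {
  "xyz": [
    [0,0,0],
    [0,0.01,0.03],
    [0,0,0.04],
    [0,0,0.04],
    [0,0.02,0.03],
    [0,0.03,0],
    [0,0.03,0],
    [0,0.03,0],
    [0,0,0],
    [0,0,0],
    [0,0,0],
    [0,0,0]
  ],
  "delta_rot": [
    [0,0,0],
    [0,0,0],
    [0,0,0],
    [0,0,0],
    [0,0,0],
    [0,0,0],
    [0,0,0],
    [0,0,0],
    [0,0,0],
    [0,0,0],
    [0,0,0],
    [0,0,0]
  ]
}}

```text
clock: 20.55
position: [0.4868, 0.1338, 0.2873]
ee_rot: [0.0, 0.714, 0.7, -0.0]
contact_force: [-0.7, 0.0, 0.1]
width: -0.0001
gripper_force: 0.0
```

```bash
python3 - <<'E'
from h import *
b=snap('scene','s8')['color']
cv2.imwrite('pics/v8.png',cv2.resize(b[110:310,100:360],None,fx=3,fy=3,interpolation=cv2.INTER_CUBIC)[:,:,::-1])
d=dict(np.load('pics/s8.npz'));C=cloud(d);c=d['color'].astype(int)
O=np.array([.4866,-.0315]);u=np.array([-.0175,-.99985]);v=np.array([.99985,-.0175])
X=(C[...,:2]-O)@u;Y=(C[...,:2]-O)@v;Z=C[...,2]
for n,sg in(('dog',-1),('car',1)):
    k=(X>.2)&(X<.46)&(sg*Y>.03)&(sg*Y<.13)&(Z>(.075 if sg<0 else .06))&((sg<0)|(c[...,1]>1.5*c[...,2])&(c[...,0]>110))
    print(n,k.sum(),np.percentile(X[k],[2,50,98]),np.percentile(Y[k],[2,50,98]))
s=readout.get_state();print(s['position'],s['contact_force'],s['clock'])
E
```

```text
dog 418 [0.20349061 0.35970721 0.43920889] [-0.10041862 -0.07141526 -0.04143147]
car 109 [0.32183487 0.340982   0.39468151] [0.03969685 0.07482325 0.09534098]
[0.48683057 0.13373831 0.28729729] [ 0.53203741 -0.43083496 -0.11811249] 20.6
```

View pics/v8.png

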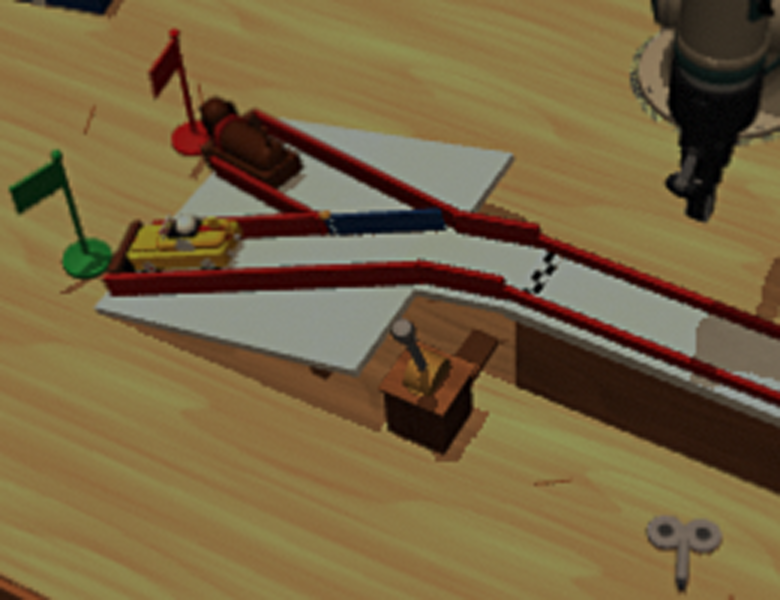

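Both toys are parked at their end stops: the car (185,240) by the green flag and the dachshund (250,150) by the red one. One second to settle, then I hand in.

>>> {"name": "send_rows", "arguments": {
  "xyz": [
    [0,0,0],
    [0,0,0],
    [0,0,0],
    [0,0,0],
    [0,0,0],
    [0,0,0],
    [0,0,0],
    [0,0,0],
    [0,0,0],
    [0,0,0]
  ],
  "delta_rot": [
    [0,0,0],
    [0,0,0],
    [0,0,0],
    [0,0,0],
    [0,0,0],
    [0,0,0],
    [0,0,0],
    [0,0,0],
    [0,0,0],
    [0,0,0]
  ]
}}

```text
clock: 21.6
position: [0.4867, 0.1346, 0.2873]
ee_rot: [0.0, 0.714, 0.7, 0.0]
contact_force: [0.4, -1.0, 0.8]
width: -0.0002
gripper_force: 0.0
```

```bash
python3 -c "
from h import *
print(order.sign_off())"
```

```text
the job is handed in; nothing more can be done
None
```

The job is handed in at about 22 s; in the last picture the yellow car stands in the green-flag (far) bay and the dachshund in the red-flag (near) bay, and the lever was felt home at each stop with no more than about 14 N.

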